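# Charge the pharmacy ball mill

## Robot

A 6-joint arm with a two-finger parallel gripper is mounted at the origin on the work surface. World frame = base frame: x ahead of the robot, y to its left, z up, the work surface at z = 0. Lengths are in m, angles in rad, forces in N, time in s.
With the tool pointing down it reaches from about 0.375 to 0.9 m from the base axis. Payload 3.1 kg.
Tool frame: the origin (TCP) lies midway between the tips of the shut fingers; the grasp point (between the pads) lies grip_depth behind it (grip_depth is the distance from the TCP to the grasp point, in m); z points along the fingers, y is the line along which they close (so a half turn about z gives the same grasp; the last joint's range is limited). The gripper opens to 87 mm and grips with 3 to 60 N. Pads are 19 mm wide; open, the fingers measure 117 mm over their backs; the gripper's body (75 mm by 190 mm) begins 51 mm behind the grasp point.
Start: joints at [1.143, 0.527, 1.433, -0, 1.181, -0.178], TCP at [0.154, 0.606, 0.223] pointing down, gripper open.
Joint ranges: [-3.08, 3.08], [-0.75, 2.2], [0.22, 2.44], [-1.43, 4.57], [0, 2.65], [-2.85, 2.85]. Speed limits (rad/s): [2.79, 2.79, 3.14, 3.14, 3.14, 3.14].

## Interface

Orientations are given as a unit quaternion [x, y, z, w].
In Python, from cell import read_state, read_camera, finish_job, grip_depth gives the robot as it stands.
- The arm moves only by the shell command python3 -m crank 'ROWS' [OPENING]. ROWS is text: rows parted by semicolons, each of 6 numbers parted by spaces: the shift along the world's x, y, z in cm, then the turn, a rotation vector about the world's x, y, z in degrees. A call has 1 to 20 rows; each row shifts and turns the commanded pose from where the row before left it; what a row does not reach is not made up. A row lasts 1/12 s, in which the tool goes at most 41.7 mm and 7.16 degrees, less where a joint would pass 70% of its speed; a pose out of reach is approached as far as the arm can. A call is refused whole if a number of a shift passes 4.17 or a number of a turn 7.16, either way. A call with a gripper value outside its range is refused whole. OPENING is the closure, from 0 (fully open) to 1 (shut), set as the call begins (- or left out, the last holds). The fingers move at their own pace and stop on an object; the grip force is fixed at half the most. Time passes only in rows, so rows that do not move let the fingers close. It gives the time, the measured TCP pose, the force, the opening and the grip force at its end, in the units of the state.
- read_state(): the state, without advancing time (a new reading comes with each control period).
- read_camera(name): name is "scene" or "top"; returns a dict with "frame" (384x512x3 uint8, red, green, blue), "fx", "fy", "cx", "cy" (pixels), "k1" (the pictures are not rectified: a ray, as slopes to the right and down, at radius r is drawn at 1 + k1 r^2 times it, then the intrinsics apply), "xyz" and "orientation" of the camera in the world. Camera axes: x right, y up, looking along -z (the intrinsics and any distortion apply to the point x, -y, -z); pixel columns grow to the right and rows downward; lengths in m; the calibration is good to about 2 mm. A picture is of the moment at which its call begins. There is no depth.
- finish_job(): hands the job in; it is judged then, once.
The state is a dict: "t": time; "joints": joint angles; "qd": joint speeds; "joint_efforts": joint torques, N m; "position": TCP position; "orientation": TCP orientation; "force": force on the tool from outside, world axes, zero at the start; "ft_torque": the same for the moment, N m; "finger_gap": opening from 0.0 (shut) to 1.0 (fully open); "grasp_force": force on a finger pad.
Only numpy, scipy, OpenCV 4.12 (cv2) and the standard library are available. Lean on these libraries where they do the work, as an engineer would, in place of code of your own. Each camera call takes 0.05 s, during which the arm holds its last target. There are 200 camera calls.

## Task

Charge the ball mill: pick up the steel cup with the porcelain grinding balls, tip it over the straight-sided mill jar (not the mortar) and pour all six balls into the jar. Then stand the empty cup upright on the bench again and let go; do not knock over the mortar or the amber jar.

Things in the scene. Friction and masses are not known exactly. Their poses are not given: they have to be found in the camera images.
- cup_center (a point): Open steel cup holding the balls, 60 mm high, diameter 62 mm at the foot widening to 96 mm at the rim (16 degree flare; wall 3, floor 4 mm), 130 to 210 g empty, standing mouth up on the bench. The point is on its axis, half-way up (30 mm above the underside). Own z: out of its mouth. Own +x: towards its handle, on the side away from the robot at the start (within 0.5 rad).
- cup_handle (a point): Cup's handle: an upright flat-sided bar, 12 mm wide (own y), 16 mm deep (own x), from 10 to 58 mm above the cup's underside, joined to the wall by a short arm at top and bottom, also 12 mm wide. The point is the bar's centre, 34 mm above the underside, 72 mm from the cup's axis. Axes as the cup's. Pinch it from above across the 12 mm; the cup then pours over the rim opposite.
- jar_mouth (a point): Mill jar: open, white porcelain, straight round wall, fixed on a round grey turntable (136 mm across, 10 mm high) with three steel lugs up to 40 mm. The point is the centre of its mouth, at the rim, 85 mm above the bench; z up. Outside diameter 112 mm, opening 100 mm, inner floor 67 mm below the rim. It stands left or right of the cup, the mortar on the other side.
- mortar: Bystander: a white porcelain mortar, a low bowl that widens upwards to 108 mm across, 60 mm high, with its pestle leaning out over the rim to 90 mm height. Origin: centre of its underside; z up. About 0.7 kg, loose on the bench.
- bottle_center (a point): Bystander: a closed amber glass jar with a black cap, 60 mm in diameter, 120 mm high, loose, standing to the left (+y), nearer the robot than the jar. This point is its centre, half-way up; z up.
- ball0_center (a point): One of the six white porcelain grinding balls, 20 mm in diameter, 11 g, loose; all six lie in the steel cup at the start. The point is its centre.
- ball1_center (a point): One of the six white porcelain grinding balls, 20 mm in diameter, 11 g, loose; all six lie in the steel cup at the start. The point is its centre.
- ball2_center (a point): One of the six white porcelain grinding balls, 20 mm in diameter, 11 g, loose; all six lie in the steel cup at the start. The point is its centre.
- ball3_center (a point): One of the six white porcelain grinding balls, 20 mm in diameter, 11 g, loose; all six lie in the steel cup at the start. The point is its centre.
- ball4_center (a point): One of the six white porcelain grinding balls, 20 mm in diameter, 11 g, loose; all six lie in the steel cup at the start. The point is its centre.
- ball5_center (a point): One of the six white porcelain grinding balls, 20 mm in diameter, 11 g, loose; all six lie in the steel cup at the start. The point is its centre.
Not all that is in view belongs to the job. Leave any blue look-alike of the part that bears cup_center alone.

How it is judged:
By the outcome, as a careful person would: the job done as asked, in the order asked, and still so for the second after the job is handed in, with the robot touching nothing.
It also fails if it takes over 58 s, if anything falls off the work surface, if the arm or the gripper's body presses on something with over 40 N, if the wrist force passes 120 N, or if a joint passes its speed limit or range.

## Working session

There is one attempt and no reset: what is moved stays moved. The work goes in short steps, Python scripts to look and compute and a shell command to move; the robot and the scene stay as the last step left them, time stands still between calls to the robot, and variables do not carry over. Pictures are saved under pics/ and viewed, at most 10 in all, crops included, and the job is handed in when it is done.

```bash
ls; mkdir -p pics
python3 - <<'E'
from cell import *
import cv2
s=read_state();print(s,grip_depth)
for n in("scene","top"):
    c=read_camera(n);print({k:v for k,v in c.items() if k!="frame"})
    cv2.imwrite(f"pics/{n}0.png",c["frame"][:,:,::-1])
E
```

```text
pics
{'t': 0.0, 'joints': array([ 1.14250248e+00,  5.28453461e-01,  1.43392114e+00, -2.05327434e-05,
        1.18140914e+00, -1.78506746e-01]), 'qd': array([-0.00172243,  0.00189676, -0.00016999, -0.00150199,  0.00086147,
       -0.0009448 ]), 'joint_efforts': array([-3.18910897e-04, -4.40037417e+01, -1.76589525e+01,  6.33050082e-02,
        5.82530466e-02, -1.65989582e-04]), 'position': array([0.15416393, 0.60491612, 0.22157347]), 'orientation': array([ 1.24565162e-01,  9.92210824e-01, -1.04833917e-03, -3.18251263e-04]), 'force': array([ 0.09981697,  0.29323392, -0.66676515]), 'ft_torque': array([-0.0213005 ,  0.01249733,  0.04448059]), 'grasp_force': 0.0, 'finger_gap': 0.999889182507635} 0.0187
{'fx': 420.80943881798134, 'fy': 420.80943881798134, 'cx': 261.63510834862984, 'cy': 191.72756953482698, 'k1': -0.06570801072575176, 'xyz': array([1.315272  , 0.38385867, 0.87173563]), 'orientation': array([0.22524033, 0.32828317, 0.76371971, 0.50816254])}
{'fx': 399.40868262330554, 'fy': 399.40868262330554, 'cx': 262.8742828865187, 'cy': 198.4013600617339, 'k1': 0.04542917830201995, 'xyz': array([0.44315836, 0.03200163, 0.96373575]), 'orientation': array([ 0.03950997, -0.01544585, -0.69638681,  0.71641176])}
```

View pics/scene0.png

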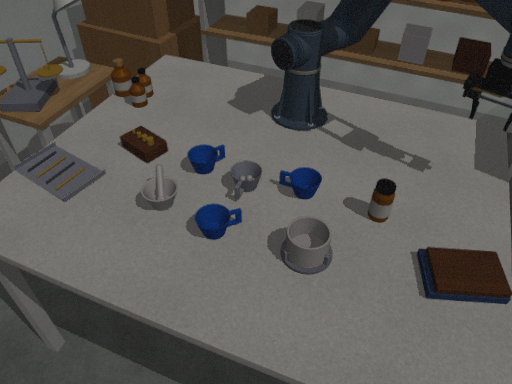

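View pics/top0.png

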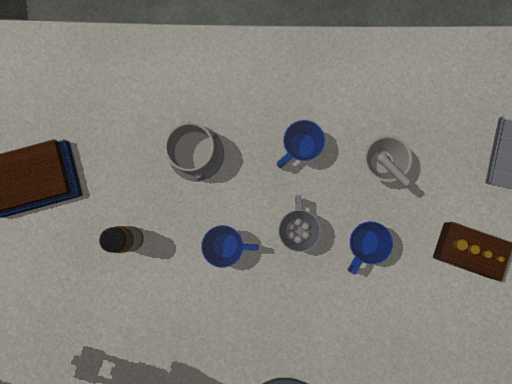

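Scene view: the steel cup is at (246,178), the jar at (307,245), the mortar at (160,193) and the amber jar at (382,200). In the top view, the cup rim is at about (299,231) with its handle at (298,203), the jar mouth is at (193,148), the mortar at (389,160), and the blue cups at (304,140), (223,246) and (371,242).

```bash
python3 - <<'E'
import cv2
a=cv2.imread("pics/top0.png")
cv2.imwrite("pics/crop.png",cv2.resize(a[115:275,155:345],None,fx=3.7,fy=3.7,interpolation=cv2.INTER_CUBIC))
E
cat > h.py <<'E'
import numpy as np, cv2
from scipy.spatial.transform import Rotation as R
from cell import *
def cam(n):
    c=read_camera(n); c["K"]=np.array([[c["fx"],0,c["cx"]],[0,c["fy"],c["cy"]],[0,0,1]]);c["R"]=R.from_quat(c["orientation"]).as_matrix()@np.diag([1,-1,-1]);return c
def proj(c,P):
    Rt=c["R"].T
    return cv2.projectPoints(np.array(P,float).reshape(-1,3),cv2.Rodrigues(Rt)[0],-Rt@c["xyz"],c["K"],np.array([c["k1"],0,0,0.]))[0].reshape(-1,2)
def unp(c,uv,z):
    q=cv2.undistortPoints(np.array(uv,float).reshape(-1,1,2),c["K"],np.array([c["k1"],0,0,0.])).reshape(-1,2)
    d=np.c_[q,np.ones(len(q))]@c["R"].T
    return c["xyz"]+d*((z-c["xyz"][2])/d[:,2])[:,None]
def circ(x,y,z,r,n=72):
    a=np.linspace(0,2*np.pi,n);return np.c_[x+r*np.cos(a),y+r*np.sin(a),0*a+z]
E
```

```text
(no output)
```

View pics/crop.png

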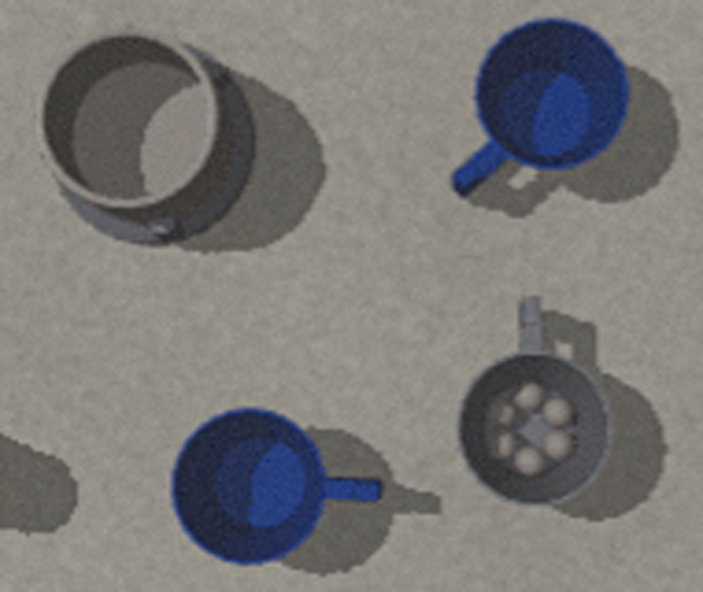

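The crop shows the steel cup rim centred at crop (535,428) with its handle end at (530,297), and the jar rim at (129,122). The blue cups are at (551,93) and (250,486), and all six balls are in the cup.

Run:
```python
from h import *
c=cam("top");s=cam("scene")
g=lambda u,v:(155+(u+.5)/3.7-.5,115+(v+.5)/3.7-.5)
for n,p,z in[("cup",g(535,428),.06),("hend",g(530,297),.058),("hmid",g(531,325),.058),("jar",g(129.5,122),.085),("blueN",g(551,93),.06),("blueNh",g(462,185),.05),("blueL",g(249,486),.06),("blueLh",g(382,489),.058),("blueR",(371,242),.06),("mortar",(389,160),.06),("bott",(114,240),.12),("pestle",(407,183),.09)]:
    P=unp(c,[p],z)[0];print(n,P.round(4))
    if n in("cup","jar"):
        C=P;r=.048 if n=="cup" else .056
        im=s["frame"][:,:,::-1].copy() if n=="cup" else im
        cv2.polylines(im,[(proj(s,circ(C[0],C[1],z,r))*8).astype(np.int32)],False,(0,0,255),1,0,3)
cv2.imwrite("pics/ov.png",cv2.resize(im[140:290,180:350],None,fx=4,fy=4,interpolation=cv2.INTER_CUBIC))
```

```text
cup [ 0.4434 -0.0201  0.06  ]
hend [ 0.5234 -0.0153  0.058 ]
hmid [ 0.5062 -0.0163  0.058 ]
jar [0.6208 0.2303 0.085 ]
blueN [ 0.6501 -0.0252  0.06  ]
blueNh [0.5931 0.0281 0.05  ]
blueL [0.4031 0.153  0.06  ]
blueLh [0.4036 0.0719 0.058 ]
blueR [ 0.4225 -0.1795  0.06  ]
mortar [ 0.6076 -0.2178  0.06  ]
bott [0.4118 0.374  0.12  ]
pestle [ 0.5527 -0.2481  0.09  ]
```

View pics/ov.png

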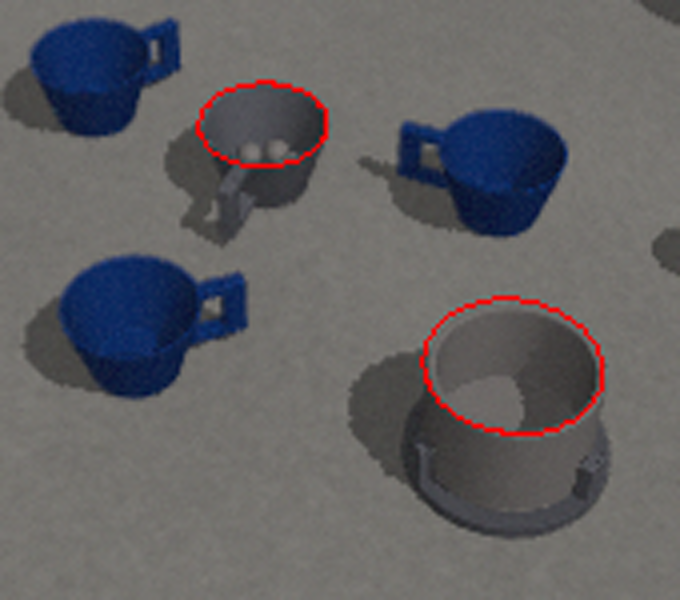

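The overlay fits both the cup rim and the jar rim. I'm turning the tool by −162° on the way, so that the wrist has room for a leftward-pointing pour later.

```bash
python3 -m crank '1.5 -2.6 0 0 0 -6.75;1.5 -2.6 0 0 0 -6.75;1.5 -2.6 0 0 0 -6.75;1.5 -2.6 0 0 0 -6.75;1.5 -2.6 0 0 0 -6.75;1.5 -2.6 0 0 0 -6.75;1.5 -2.6 0 0 0 -6.75;1.5 -2.6 0 0 0 -6.75;1.5 -2.6 0 0 0 -6.75;1.5 -2.6 0 0 0 -6.75;1.5 -2.6 0 0 0 -6.75;1.5 -2.6 0 0 0 -6.75;1.5 -2.6 0 0 0 -6.75;1.5 -2.6 0 0 0 -6.75;1.5 -2.6 0 0 0 -6.75;1.5 -2.6 0 0 0 -6.75;1.5 -2.6 0 0 0 -6.75;1.5 -2.6 0 0 0 -6.75;1.5 -2.6 0 0 0 -6.75;1.5 -2.6 0 0 0 -6.75' 0
python3 -m crank '1.5 -2.6 0 0 0 -6.75;1.5 -2.6 0 0 0 -6.75;1.5 -2.6 0 0 0 -6.75;1.5 -2.6 0 0 0 -6.75;0 0 0 0 0 0;0 0 0 0 0 0'
cat > st.py <<'E'
from h import *
s=read_state();M=R.from_quat(s["orientation"]).as_matrix()
print("t",s["t"],"q",s["joints"].round(3),"p",s["position"].round(4),"gp",(s["position"]-grip_depth*M[:,2]).round(4),"yang",np.degrees(np.arctan2(M[1,1],M[0,1])).round(2),"z",M[:,2].round(3),"F",s["force"].round(1),"gap",round(s["finger_gap"],3),"gf",round(s["grasp_force"],1))
E
python3 st.py
```

```text
t: 1.87
position: [0.4549, 0.0842, 0.2226]
orientation: [0.965, 0.262, 0.0, -0.0]
force: [0.6, 0.9, -0.2]
finger_gap: 1.001
grasp_force: 0.0
t: 2.37
position: [0.515, -0.0197, 0.2223]
orientation: [1.0, 0.031, -0.0, -0.0]
force: [-0.4, 0.9, 0.4]
finger_gap: 0.999
grasp_force: 0.0
t 2.3667 q [-0.255  0.381  1.705  0.     1.056  1.253] p [ 0.515  -0.0197  0.2223] gp [ 0.515  -0.0197  0.241 ] yang -86.42 z [-0.  0. -1.] F [-0.4  0.9  0.4] gap 0.999 gf 0.0
```

```bash
python3 -m crank '0 0.4 -1.6 0 0 0;0 0 -2.5 0 0 0;0 0 -2.5 0 0 0;0 0 -2.5 0 0 0;0 0 -2.5 0 0 0;0 0 -2 0 0 0;0 0 -2 0 0 0;0 0 -2 0 0 0;0 0 -1.5 0 0 0;0 0 -1 0 0 0;0 0 -.5 0 0 0;0 0 0 0 0 0;0 0 0 0 0 0'
python3 - <<'E'
from h import *
c=cam("scene");cv2.imwrite("pics/g1.png",cv2.resize(c["frame"][110:260,170:340,::-1],None,fx=4,fy=4,interpolation=cv2.INTER_CUBIC))
E
python3 st.py
```

```text
t: 3.45
position: [0.5145, -0.014, 0.0169]
orientation: [0.999, 0.033, 0.0, 0.0]
force: [-0.5, 0.4, -0.0]
finger_gap: 0.998
grasp_force: 0.0
t 3.5 q [-0.245  0.724  1.853  0.     0.563  1.261] p [ 0.5149 -0.0142  0.0173] gp [ 0.5149 -0.0142  0.036 ] yang -86.28 z [ 0.001 -0.    -1.   ] F [-0.2 -0.1  0.3] gap 0.998 gf 0.0
```

View pics/g1.png

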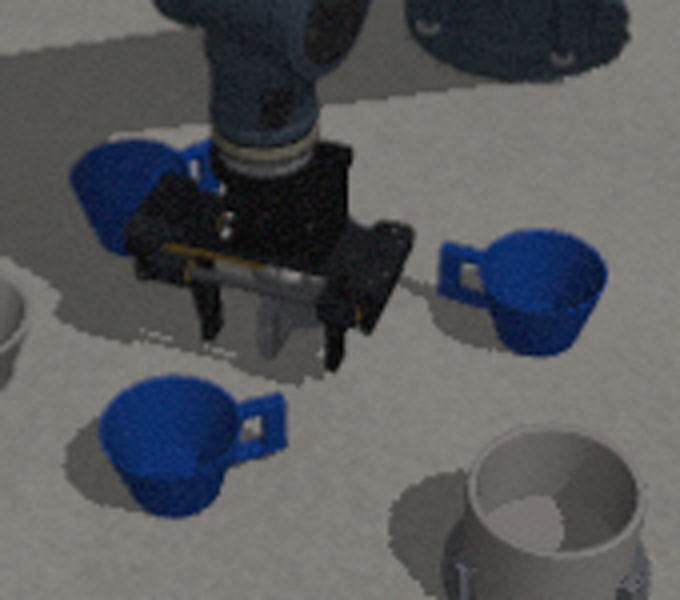

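The picture shows the fingers straddling the steel handle at crop (270,330), with nothing else touched. I'm closing the gripper.

```bash
python3 -m crank '0 0 0 0 0 0;0 0 0 0 0 0;0 0 0 0 0 0;0 0 0 0 0 0;0 0 0 0 0 0;0 0 0 0 0 0;0 0 0 0 0 0;0 0 0 0 0 0;0 0 0 0 0 0;0 0 0 0 0 0' 1; python3 -m crank '0 0 .5 0 0 0;0 0 1 0 0 0;0 0 1.5 0 0 0;0 0 2 0 0 0;0 0 2 0 0 0;0 0 2 0 0 0;0 0 1.5 0 0 0;0 0 1 0 0 0;0 0 .5 0 0 0;0 0 0 0 0 0;0 0 0 0 0 0'
python3 - <<'E'
from h import *
c=cam("scene");cv2.imwrite("pics/g2.png",cv2.resize(c["frame"][90:260,150:350,::-1],None,fx=3.5,fy=3.5,interpolation=cv2.INTER_CUBIC))
E
python3 st.py
```

```text
t: 4.33
position: [0.5144, -0.0144, 0.0165]
orientation: [0.999, 0.032, -0.0, -0.0]
force: [0.4, -0.5, -0.0]
finger_gap: 0.329
grasp_force: 0.0
t: 5.25
position: [0.5141, -0.0143, 0.1363]
orientation: [0.999, 0.032, -0.0, -0.0]
force: [0.1, -0.2, -3.1]
finger_gap: 0.136
grasp_force: 30.0
t 5.3 q [-0.245  0.509  1.792  0.     0.842  1.261] p [ 0.5138 -0.0143  0.1359] gp [ 0.5138 -0.0143  0.1546] yang -86.32 z [-0.002  0.    -1.   ] F [-0.4  0.1 -3.4] gap 0.134 gf 30.0
```

View pics/g2.png

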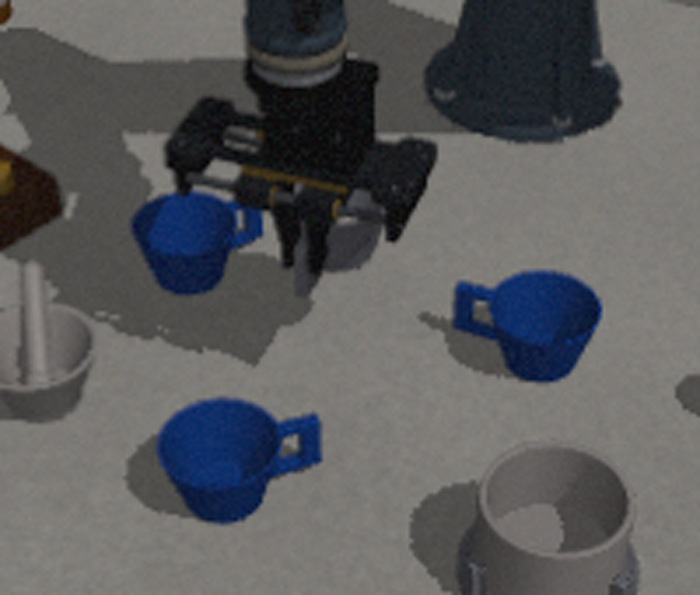

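Run:
```python
from h import *
c=cam("scene")
for z in np.arange(.09,.17,.01): print(round(z,3),((proj(c,[.522,-.0143,z])[0]-[150,90])*3.5).round(0))
a=cv2.resize(c["frame"][125:185,205:275,::-1],None,fx=10,fy=10,interpolation=cv2.INTER_CUBIC)
cv2.imwrite("pics/g3.png",np.clip(a*1.8,0,255))
```

```text
0.09 [300. 313.]
0.1 [299. 304.]
0.11 [299. 294.]
0.12 [298. 285.]
0.13 [298. 275.]
0.14 [298. 265.]
0.15 [297. 255.]
0.16 [297. 245.]
0.17 [296. 235.][ WARN:0@0.457] global loadsave.cpp:1063 imwrite_ Unsupported depth image for selected encoder is fallbacked to CV_8U.
```

View pics/g3.png

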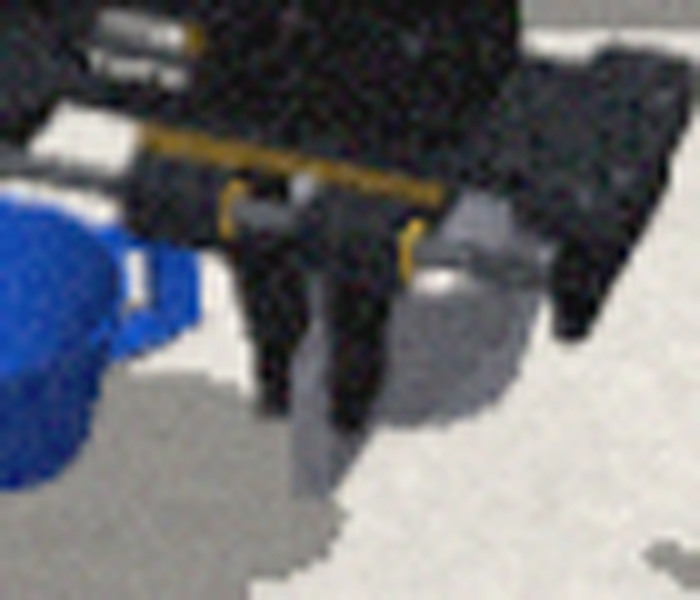

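The bar's bottom edge at (308,497) sits at z≈0.108. The fingers finished closing during the lift, so the grip is about 20 mm too high on the handle. I'll set the cup down and regrasp.

```bash
python3 -m crank '0 0 -.7 0 0 0;0 0 -1.5 0 0 0;0 0 -2 0 0 0;0 0 -2 0 0 0;0 0 -1.5 0 0 0;0 0 -.8 0 0 0;0 0 -.5 0 0 0;0 0 -.3 0 0 0;0 0 -.2 0 0 0;0 0 0 0 0 0;0 0 0 0 0 0';python3 st.py
```

```text
t: 6.27
position: [0.515, -0.0145, 0.0421]
orientation: [0.999, 0.032, 0.001, 0.0]
force: [-0.8, -0.1, -2.8]
finger_gap: 0.134
grasp_force: 30.0
t 6.2667 q [-0.245  0.677  1.846  0.     0.618  1.261] p [ 0.515  -0.0145  0.0421] gp [ 0.5149 -0.0145  0.0608] yang -86.31 z [ 0.001 -0.    -1.   ] F [-0.8 -0.1 -2.8] gap 0.134 gf 30.0
```

```bash
python3 -m crank '0 0 -.15 0 0 0;0 0 -.15 0 0 0;0 0 0 0 0 0';python3 -m crank '0 0 -.1 0 0 0;0 0 -.1 0 0 0;0 0 0 0 0 0'
```

```text
t: 6.52
position: [0.5152, -0.0146, 0.0391]
orientation: [0.999, 0.032, 0.001, 0.0]
force: [1.5, 0.7, 2.2]
finger_gap: 0.133
grasp_force: 30.0
t: 6.77
position: [0.5161, -0.0147, 0.0375]
orientation: [0.999, 0.032, 0.002, 0.0]
force: [1.3, 1.2, 6.3]
finger_gap: 0.135
grasp_force: 30.0
```

```bash
python3 -m crank '0 0 .2 0 0 0;0 0 0 0 0 0;0 0 0 0 0 0;0 0 0 0 0 0;0 0 0 0 0 0;0 0 -.5 0 0 0;0 0 -.6 0 0 0;0 0 -.6 0 0 0;0 0 -.4 0 0 0;0 0 -.2 0 0 0;0 0 0 0 0 0;0 0 0 0 0 0' 0.6;python3 st.py; python3 -m crank '0 0 0 0 0 0;0 0 0 0 0 0;0 0 0 0 0 0;0 0 0 0 0 0;0 0 0 0 0 0;0 0 0 0 0 0;0 0 0 0 0 0;0 0 0 0 0 0;0 0 0 0 0 0;0 0 0 0 0 0' 1
```

```text
t: 7.77
position: [0.5143, -0.0144, 0.0152]
orientation: [0.999, 0.032, -0.0, -0.0]
force: [-1.4, -0.2, -0.5]
finger_gap: 0.399
grasp_force: 0.0
t 7.7667 q [-0.245  0.728  1.854  0.     0.561  1.261] p [ 0.5143 -0.0144  0.0152] gp [ 0.5144 -0.0144  0.0339] yang -86.32 z [-0.001  0.    -1.   ] F [-1.4 -0.2 -0.5] gap 0.399 gf 0.0
t: 8.6
position: [0.5146, -0.0145, 0.0157]
orientation: [0.999, 0.032, 0.0, 0.0]
force: [0.5, -1.0, 2.8]
finger_gap: 0.141
grasp_force: 30.0
```

```bash
python3 -m crank '0 0 .5 0 0 0;0 0 1 0 0 0;0 0 1.5 0 0 0;0 0 2 0 0 0;0 0 2 0 0 0;0 0 2 0 0 0;0 0 2 0 0 0;0 0 2 0 0 0;0 0 1.5 0 0 0;0 0 1 0 0 0;0 0 .5 0 0 0;0 0 0 0 0 0'; python3 st.py
cat > ik.py <<'E'
from h import *
from scipy.optimize import least_squares
D=[([1.1425,.52845,1.43392,0,1.18141,-.1785],[.15416,.60492,.22157]),([-.255,.381,1.705,0,1.056,1.253],[.515,-.0197,.2223]),([-.245,.724,1.853,0,.563,1.261],[.5149,-.0142,.0173]),([-.245,.509,1.792,0,.842,1.261],[.5138,-.0143,.1359]),([-.245,.677,1.846,0,.618,1.261],[.515,-.0145,.0421])]
def fk(q,v):
    h,L1,L2,Lt,o=v
    A=R.from_euler('z',q[0]);F=A*R.from_euler('y',q[1]+q[2]);W=F*R.from_euler('ZYZ',[q[3],q[4],q[5]+np.pi/2])
    return A.apply([0,o,h])+(A*R.from_euler('y',q[1])).apply([0,0,L1])+F.apply([0,0,L2])+W.apply([0,0,Lt]),W
def fit(D):
    return least_squares(lambda v:np.r_[np.ravel([fk(q,v)[0]-p for q,p in D])*1e3,(v-[.16,.42,.4,.25,.11])*.02],[.16,.42,.4,.25,.11])
lo=[-3.08,-.75,.22,-1.43,0,-2.85];hi=[3.08,2.2,2.44,4.57,2.65,2.85]
def solve(p,W,q0,v):
    f=lambda q:np.r_[(fk(q,v)[0]-p)*10,(fk(q,v)[1]*W.inv()).as_rotvec()]
    return least_squares(f,np.clip(q0,np.array(lo)+1e-3,np.array(hi)-1e-3),bounds=(lo,hi))
E
python3 - <<'E'
from ik import *
s=read_state();D.append((s["joints"],s["position"]))
r=fit(D);print(r.x.round(4),r.cost,r.fun.round(1))
print((fk(s["joints"],r.x)[1].inv()*R.from_quat(s["orientation"])).as_rotvec())
E
```

```text
t: 9.6
position: [0.5148, -0.0144, 0.1766]
orientation: [0.999, 0.032, 0.001, 0.0]
force: [0.6, 0.9, -2.8]
finger_gap: 0.137
grasp_force: 30.0
t 9.6 q [-0.245  0.445  1.756  0.     0.939  1.261] p [ 0.5148 -0.0144  0.1766] gp [ 0.5148 -0.0144  0.1953] yang -86.31 z [ 0.002 -0.    -1.   ] F [ 0.6  0.9 -2.8] gap 0.137 gf 30.0
[-5.8806  0.4668  0.3777 -5.8586  0.111 ] 503.5720100626159 [ -7.1 -15.4  15.4   1.3  -0.2   3.   -1.    0.2  -8.6  14.8  -3.4  -2.2
   4.8  -1.   -7.9  -8.3   1.4   0.3  -0.1   0.   -0.   -0.1   0. ]
[ 1.33302657e-16  3.52050610e-16 -1.24684679e-16]
```

```bash
python3 - <<'E'
t=open("ik.py").read()
t=t.replace("h,L1,L2,Lt,o=v","h,L1,L2,Lt,o,a,e=v").replace("[0,o,h]","[a,o,h]").replace("F.apply([0,0,L2])","F.apply([e,0,L2])").replace("[.16,.42,.4,.25,.11]","[.16,.42,.4,.25,.11,0,0]")
open("ik.py","w").write(t)
E
python3 - <<'E'
from ik import *
s=read_state();D.append((s["joints"],s["position"]))
r=fit(D);print(r.x.round(4),r.cost,r.fun.round(1))
v=r.x
# pour trial: grasp point, tilt about tangent; tool y ang 0 before tilt
W0=R.from_quat(s["orientation"])
Wd=R.from_euler('z',86.3,degrees=True)*W0
q=s["joints"]
J=np.array([.621,.230])
for th in np.arange(0,111,15):
    W=R.from_euler('x',th,degrees=True)*Wd
    p=np.array([.62,.25,.235])+.0187*W.apply([0,0,1])
    k=solve(p,W,q,v);q=k.x;print(th,q.round(2),round(k.cost,5))
E
```

```text
[0.2127 0.5869 0.3912 0.2437 0.1109 0.0007 0.1136] 0.16101526039018932 [ 0.1 -0.   0.  -0.   0.1 -0.   0.2 -0.2  0.1  0.2  0.1  0.1 -0.3  0.2
 -0.2 -0.  -0.1  0.   0.   0.  -0.  -0.   0.   0.   0. ]
0 [0.22 0.59 1.32 0.   1.23 0.22] 0.0
15 [0.13 0.58 1.38 0.29 1.16 0.02] 0.0
30 [ 0.04  0.58  1.44  0.58  1.16 -0.21] 0.0
45 [-0.03  0.61  1.5   0.85  1.22 -0.42] 0.0
60 [-0.09  0.67  1.54  1.09  1.33 -0.61] 0.0
75 [-0.13  0.75  1.57  1.29  1.49 -0.75] 0.0
90 [-0.14  0.84  1.58  1.47  1.66 -0.86] 0.0
105 [-0.13  0.94  1.58  1.63  1.86 -0.92] 0.0
```

```bash
python3 -m crank '.3 .8 .3 0 0 2.2;.5 1.6 .3 0 0 4.3;.5 1.6 .3 0 0 4.3;.5 1.6 .3 0 0 4.3;.5 1.6 .3 0 0 4.3;.5 1.6 .3 0 0 4.3;.5 1.6 .3 0 0 4.3;.6 1.6 .3 0 0 4.3;.6 1.6 .3 0 0 4.3;.6 1.6 .3 0 0 4.3;.6 1.6 .3 0 0 4.3;.6 1.6 .3 0 0 4.3;.6 1.6 .3 0 0 4.3;.6 1.6 .3 0 0 4.3;.6 1.6 .3 0 0 4.3;.6 1.6 .3 0 0 4.3;.6 1.6 .3 0 0 4.3;.6 1.6 .3 0 0 4.3;.6 1.6 .3 0 0 4.3;.6 1.6 .3 0 0 4.3'; python3 -m crank '.3 .8 .2 0 0 2.2;0 0 0 0 0 0;0 0 0 0 0 0';python3 st.py
```

```text
t: 11.27
position: [0.6243, 0.299, 0.2334]
orientation: [0.72, 0.694, -0.002, -0.001]
force: [-0.0, 0.7, -3.3]
finger_gap: 0.135
grasp_force: 30.0
t: 11.52
position: [0.6272, 0.3061, 0.2356]
orientation: [0.708, 0.706, -0.002, -0.001]
force: [-0.1, -0.2, -2.8]
finger_gap: 0.133
grasp_force: 30.0
t 11.5167 q [ 0.294  0.62   1.213 -0.     1.312  0.297] p [0.6272 0.3061 0.2356] gp [0.6273 0.3061 0.2543] yang -0.16 z [-0.004 -0.001 -1.   ] F [-0.1 -0.2 -2.8] gap 0.133 gf 30.0
```

```bash
python3 -m crank '0 0 0 2 0 0;-.1 .3 0 4 0 0;-.1 .3 0 4 0 0;-.1 .3 0 4 0 0;-.1 .3 0 4 0 0;-.1 .3 0 4 0 0;-.1 .3 0 4 0 0;0 .3 0 4 0 0;0 .3 0 4 0 0;0 .3 0 4 0 0;0 .3 0 2 0 0;0 0 0 0 0 0;0 0 0 0 0 0';python3 st.py
python3 - <<'E'
from h import *
c=cam("scene");cv2.imwrite("pics/g4.png",cv2.resize(c["frame"][70:290,190:430,::-1],None,fx=2.7,fy=2.7,interpolation=cv2.INTER_CUBIC))
from ik import *
s=read_state();r=fit(D);f=fk(s["joints"],r.x);print(f[0],s["position"],(f[1].inv()*R.from_quat(s["orientation"])).as_rotvec())
r=fit(D+[(s["joints"],s["position"])]);print(r.x.round(4),r.cost)
E
```

```text
t: 12.6
position: [0.6219, 0.3343, 0.2362]
orientation: [0.667, 0.663, 0.24, -0.242]
force: [0.7, -0.1, -2.5]
finger_gap: 0.135
grasp_force: 30.0
t 12.6 q [ 0.044  0.609  1.454  0.768  1.174 -0.295] p [0.6219 0.3343 0.2362] gp [0.6219 0.3223 0.2506] yang -0.23 z [-0.001  0.641 -0.767] F [ 0.7 -0.1 -2.5] gap 0.135 gf 30.0
[0.62205437 0.28811548 0.22010951] [0.62215028 0.33492728 0.23699095] [-1.66533454e-16  3.33066907e-16 -3.05311332e-16]
[0.2747 0.5873 0.3914 0.3056 0.1109 0.0006 0.114 ] 0.16670335530586197
```

View pics/g4.png

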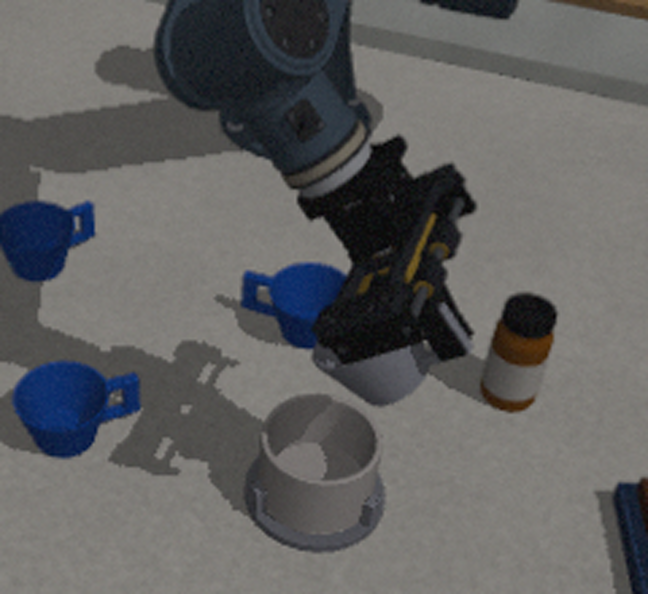

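At 40° the cup is held firmly and hangs over the jar's left half, with its foot at (385,400) and the jar mouth at (320,440). I'll continue the pour with the lip held over the jar.

```bash
python3 -m crank '0 .3 -.6 4 0 0;0 .3 -.6 4 0 0;0 .3 -.6 4 0 0;0 .3 -.6 4 0 0;0 .2 -.6 4 0 0;0 0 0 0 0 0;0 0 0 0 0 0'; python3 st.py; python3 -m crank '0 -.5 .25 3 0 0;0 -.5 .25 3 0 0;0 -.5 .25 3 0 0;0 -.5 .25 3 0 0;0 -.5 .25 3 0 0;0 -.3 .1 1.5 0 0;0 -.3 .1 1.5 0 0;0 -.3 .1 1.5 0 0;0 -.3 .1 1.5 0 0;0 -.3 .1 1.5 0 0;0 -.3 .1 1.5 0 0;0 -.3 .1 1.5 0 0;0 -.3 .1 1.5 0 0;0 -.3 .1 1.5 0 0;0 -.3 .1 1.5 0 0'; python3 st.py;python3 - <<'E'
from h import *
a,b=cam("scene")["frame"],cam("top")["frame"]
f=lambda i:cv2.resize(i[:,:,::-1],(400,400),interpolation=cv2.INTER_CUBIC)
cv2.imwrite("pics/g5.png",np.hstack([f(a[130:290,230:390]),f(b[80:240,110:270])]))
E
```

```text
t: 13.23
position: [0.6223, 0.3494, 0.2065]
orientation: [0.614, 0.611, 0.351, -0.354]
force: [0.4, 0.2, -2.9]
finger_gap: 0.135
grasp_force: 30.0
t 13.2333 q [-0.042  0.749  1.545  1.136  1.261 -0.66 ] p [0.6223 0.3494 0.2065] gp [0.6223 0.3332 0.2159] yang -0.1 z [-0.001  0.865 -0.502] F [ 0.4  0.2 -2.9] gap 0.135 gf 30.0
t: 14.48
position: [0.6226, 0.2942, 0.2302]
orientation: [-0.5, -0.498, -0.5, 0.502]
force: [0.7, -0.4, -3.2]
finger_gap: 0.132
grasp_force: 30.0
t 14.4833 q [-0.197  0.953  1.572  1.411  1.687 -0.96 ] p [0.6226 0.2942 0.2302] gp [0.6225 0.2755 0.2301] yang -0.01 z [0.    1.    0.003] F [ 0.7 -0.4 -3.2] gap 0.132 gf 30.0
```

View pics/g5.png

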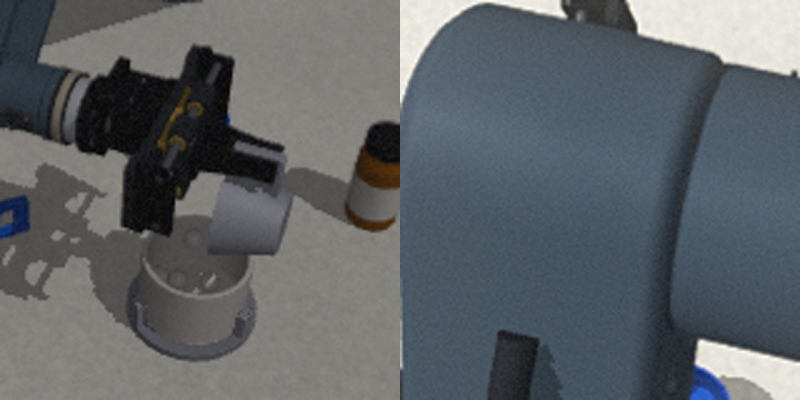

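Balls are dropping into the jar at (180,275) on the scene side, and the lip sits inside the mouth. I'll tilt further and hold.

```bash
python3 -m crank '0 -.5 .15 2.5 0 0;0 -.5 .15 2.5 0 0;0 -.5 .15 2.5 0 0;0 -.5 .15 2.5 0 0;0 -.4 .1 2.5 0 0;0 -.4 .1 2.5 0 0;0 -.4 .1 2.5 0 0;0 -.4 .1 2.5 0 0;0 0 0 0 0 0;0 0 0 0 0 0;0 0 0 0 0 0;0 0 0 0 0 0;0 0 0 0 0 0;0 0 0 0 0 0'; python3 st.py;python3 - <<'E'
from h import *
a=cam("scene")["frame"]
cv2.imwrite("pics/g6.png",cv2.resize(a[150:290,240:380,::-1],(560,560),interpolation=cv2.INTER_CUBIC))
E
```

```text
t: 15.75
position: [0.6225, 0.2587, 0.2406]
orientation: [-0.406, -0.405, -0.578, 0.58]
force: [0.2, 0.2, -1.9]
finger_gap: 0.136
grasp_force: 30.0
t 15.75 q [-0.225  1.111  1.534  1.547  1.983 -1.037] p [0.6225 0.2587 0.2406] gp [0.6225 0.2411 0.2342] yang 0.08 z [-0.     0.94   0.342] F [ 0.2  0.2 -1.9] gap 0.136 gf 30.0
```

```bash
python3 -m crank '0 .5 .3 -2.5 0 0;0 .9 .3 -5 0 0;0 .9 .3 -5 0 0;0 .9 .3 -5 0 0;0 .9 .3 -5 0 0;0 .9 .3 -5 0 0;0 .9 .2 -5 0 0;0 .9 .2 -5 0 0;0 .9 .2 -5 0 0;0 .9 .2 -5 0 0;0 0 0 -5 0 0;0 -.4 0 -5 0 0;0 -.4 0 -5 0 0;0 -.4 0 -5 0 0;0 -.4 0 -5 0 0;0 -.4 0 -5 0 0;0 -.4 0 -5 0 0;0 -.4 0 -5 0 0;0 -.4 0 -5 0 0;0 -.4 0 -5 0 0' ; python3 -m crank '0 -.4 0 -5 0 0;0 -.4 0 -5 0 0;0 0 0 -2.5 0 0;0 0 0 0 0 0;0 0 0 0 0 0';python3 st.py
```

```text
t: 17.47
position: [0.6213, 0.3082, 0.2667]
orientation: [0.705, 0.702, 0.075, -0.076]
force: [0.1, 0.1, -2.6]
finger_gap: 0.139
grasp_force: 30.0
t: 17.88
position: [0.6211, 0.3013, 0.2655]
orientation: [0.708, 0.706, -0.001, -0.001]
force: [-1.1, 0.0, -2.2]
finger_gap: 0.132
grasp_force: 30.0
t 17.8833 q [0.289 0.582 1.202 0.002 1.36  0.292] p [0.6211 0.3013 0.2655] gp [0.6212 0.3013 0.2842] yang -0.15 z [-0.003  0.001 -1.   ] F [-1.1  0.  -2.2] gap 0.132 gf 30.0
```

```bash
python3 -m crank '-.3 -.8 0 0 0 -2.2;-.5 -1.6 0 0 0 -4.3;-.5 -1.6 0 0 0 -4.3;-.5 -1.6 0 0 0 -4.3;-.5 -1.6 0 0 0 -4.3;-.5 -1.6 0 0 0 -4.3;-.5 -1.6 0 0 0 -4.3;-.5 -1.6 -.5 0 0 -4.3;-.5 -1.6 -.5 0 0 -4.3;-.5 -1.6 -.7 0 0 -4.3;-.5 -1.6 -.7 0 0 -4.3;-.5 -1.6 -.7 0 0 -4.3;-.5 -1.6 -.7 0 0 -4.3;-.5 -1.6 -.7 0 0 -4.3;-.6 -1.6 -.7 0 0 -4.3;-.6 -1.6 -.7 0 0 -4.3;-.6 -1.6 -.7 0 0 -4.3;-.6 -1.6 -.7 0 0 -4.3;-.6 -1.6 -.7 0 0 -4.3;-.6 -1.5 -.7 0 0 -4.3' ; python3 -m crank '-.3 -.8 -.3 0 0 -2.2;0 0 0 0 0 0;0 0 0 0 0 0';python3 st.py
```

```text
t: 19.55
position: [0.5175, -0.0119, 0.179]
orientation: [0.999, 0.048, 0.0, -0.001]
force: [0.2, 0.9, -1.7]
finger_gap: 0.135
grasp_force: 30.0
t: 19.8
position: [0.5154, -0.0188, 0.1763]
orientation: [0.999, 0.032, 0.0, -0.0]
force: [0.4, -0.1, -1.5]
finger_gap: 0.133
grasp_force: 30.0
t 19.8 q [-2.540e-01  4.470e-01  1.753e+00  1.000e-03  9.420e-01  1.253e+00] p [ 0.5154 -0.0188  0.1763] gp [ 0.5154 -0.0189  0.195 ] yang -86.37 z [ 0.     0.001 -1.   ] F [ 0.4 -0.1 -1.5] gap 0.133 gf 30.0
```

```bash
python3 -m crank '0 .4 -1 0 0 0;0 0 -2 0 0 0;0 0 -2 0 0 0;0 0 -2 0 0 0;0 0 -2 0 0 0;0 0 -2 0 0 0;0 0 -1.5 0 0 0;0 0 -1.2 0 0 0;0 0 -.8 0 0 0;0 0 -.5 0 0 0;0 0 -.3 0 0 0;0 0 -.2 0 0 0;0 0 0 0 0 0;0 0 0 0 0 0'; python3 -m crank '0 0 -.2 0 0 0;0 0 -.2 0 0 0;0 0 0 0 0 0;0 0 0 0 0 0'
```

```text
t: 20.97
position: [0.5159, -0.0144, 0.0215]
orientation: [0.999, 0.032, 0.001, 0.0]
force: [-0.3, 0.6, -1.6]
finger_gap: 0.134
grasp_force: 30.0
t: 21.3
position: [0.5154, -0.0145, 0.0171]
orientation: [0.999, 0.032, 0.0, -0.0]
force: [-0.3, 0.6, -1.8]
finger_gap: 0.137
grasp_force: 30.0
```

```bash
python3 -m crank '0 0 -.1 0 0 0;0 0 -.1 0 0 0;0 0 0 0 0 0;0 0 0 0 0 0'; python3 -m crank '0 0 -.05 0 0 0;0 0 0 0 0 0;0 0 0 0 0 0'
```

```text
t: 21.63
position: [0.5157, -0.0145, 0.0156]
orientation: [0.999, 0.032, 0.0, 0.0]
force: [0.0, 0.4, 4.9]
finger_gap: 0.138
grasp_force: 30.0
t: 21.88
position: [0.5157, -0.0145, 0.0155]
orientation: [0.999, 0.032, 0.0, 0.0]
force: [-0.2, 0.1, 9.2]
finger_gap: 0.133
grasp_force: 30.0
```

```bash
python3 -m crank '0 0 .1 0 0 0;0 0 0 0 0 0;0 0 0 0 0 0;0 0 0 0 0 0;0 0 0 0 0 0;0 0 0 0 0 0;0 0 0 0 0 0' 0.5; python3 -m crank '0 0 .5 0 0 0;0 0 1 0 0 0;0 0 1.5 0 0 0;0 0 2 0 0 0;0 0 2.5 0 0 0;0 0 3 0 0 0;0 0 3 0 0 0;0 0 3 0 0 0;0 0 3 0 0 0;0 0 1.5 0 0 0;0 0 0 0 0 0'
python3 -m crank '-1.5 2.6 0 0 0 6;-1.5 2.6 0 0 0 6;-1.5 2.6 0 0 0 6;-1.5 2.6 0 0 0 6;-1.5 2.6 0 0 0 6;-1.5 2.6 0 0 0 6;-1.5 2.6 0 0 0 6;-1.5 2.6 0 0 0 6;-1.5 2.6 0 0 0 6;-1.5 2.6 0 0 0 6;-1.5 2.6 0 0 0 6;-1.5 2.6 0 0 0 6;-1.5 2.6 0 0 0 6;-1.5 2.6 0 0 0 6;-1.5 2.6 0 0 0 6;-1.5 2.6 0 0 0 6;-1.5 2.6 0 0 0 6;-1.5 2.6 0 0 0 6;-1.5 2.6 0 0 0 6;-1.5 2.6 0 0 0 6'
python3 -m crank '-1.5 2.6 0 0 0 6;-1.5 2.6 0 0 0 6;-1.5 2.6 0 0 0 6;0 0 0 0 0 0;0 0 0 0 0 0'
python3 st.py;python3 - <<'E'
from h import *
a,b=cam("scene")["frame"],cam("top")["frame"]
z=lambda i,w,h:cv2.resize(i[:,:,::-1],(w,h),interpolation=cv2.INTER_CUBIC)
l=np.vstack([z(b[118:178,160:220],300,300),z(b[190:250,270:330],300,300)])
r=np.vstack([z(b[90:290,80:430],490,280),z(a[100:300,120:420],490,320)])
cv2.imwrite("pics/fin.png",np.hstack([l,r]))
E
```

```text
t: 22.47
position: [0.5154, -0.0144, 0.0154]
orientation: [0.999, 0.032, -0.0, -0.0]
force: [0.6, 0.4, 0.3]
finger_gap: 0.485
grasp_force: 0.0
t: 23.38
position: [0.5179, -0.0149, 0.2304]
orientation: [0.999, 0.032, 0.005, 0.001]
force: [0.4, 0.4, 0.2]
finger_gap: 0.5
grasp_force: 0.0
t: 25.05
position: [0.2138, 0.5059, 0.2247]
orientation: [0.469, 0.883, -0.001, -0.0]
force: [0.8, 0.2, 1.3]
finger_gap: 0.502
grasp_force: 0.0
t: 25.47
position: [0.1691, 0.5837, 0.2243]
orientation: [0.327, 0.945, -0.001, -0.0]
force: [0.2, -0.1, 0.1]
finger_gap: 0.498
grasp_force: 0.0
t 25.4667 q [ 1.105  0.503  1.474 -0.     1.167  0.201] p [0.1691 0.5837 0.2243] gp [0.1691 0.5837 0.243 ] yang 51.79 z [-0.001 -0.002 -1.   ] F [ 0.2 -0.1  0.1] gap 0.498 gf 0.0
```

View pics/fin.png

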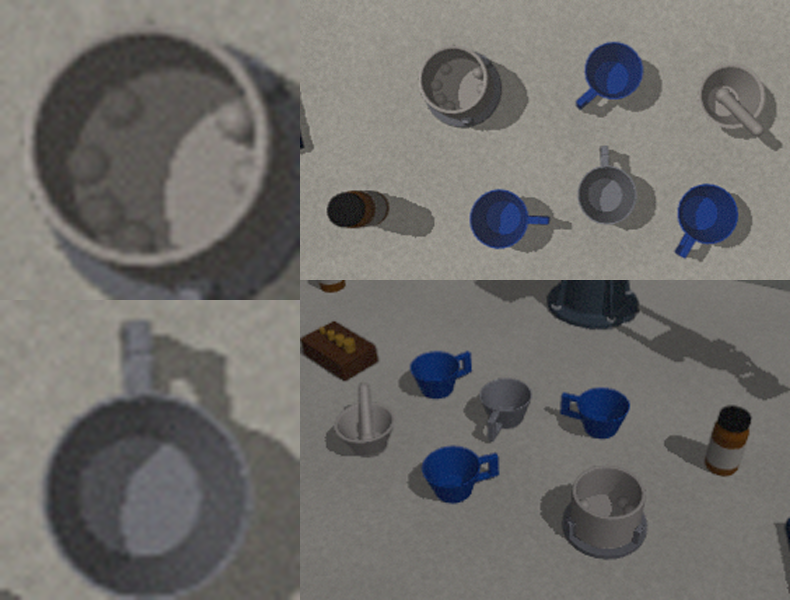

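The final picture shows six balls in the jar, at (125,105), (90,162), (100,212), (138,235), (238,120) and (245,175). The cup is empty and upright at (607,193), none of the balls lie on the bench, and the mortar and amber jar are still standing.

```bash
python3 -c "
from cell import *
print(finish_job())"
```

```text
the job is handed in; nothing more can be done
None
```

The job is handed in at about 25.5 s of robot time: all six balls are in the mill jar, the empty cup is upright and released on the bench, and the mortar and amber jar are still standing.

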